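# Put the paint marker away standing, by way of the sloping rest

### The arm

A 6-joint arm with a two-finger parallel gripper is mounted at the origin on the work surface. World frame = base frame: x ahead of the robot, y to its left, z up, the work surface at z = 0. Lengths are in m, angles in rad, forces in N, time in s.
With the tool pointing down it reaches from about 0.325 to 0.775 m from the base axis. Payload 5.5 kg.
Tool frame: the origin (TCP) lies midway between the tips of the shut fingers; the grasp point (between the pads) lies 19 mm behind it; z points along the fingers, y is the direction in which the jaws open and shut (so a half turn about z gives the same grasp; the last joint's range is limited). The gripper opens to 88 mm and grips with 3 to 60 N. Pads are 20 mm wide; open, the fingers measure 115 mm over their backs; the gripper's body (75 mm by 178 mm) begins 61 mm behind the grasp point.
Start: joints at [-1.269, 0.091, 1.231, -0, 1.82, -0.057], TCP at [0.211, -0.562, 0.223] pointing down, gripper open.
Joint ranges: [-2.87, 2.87], [-0.86, 2.18], [0.17, 2.46], [-1.51, 4.65], [0.06, 2.69], [-2.65, 2.65]. Speed limits (rad/s): [2.57, 2.57, 3.01, 3.14, 3.14, 3.14].

### API

Orientations are given as a unit quaternion [x, y, z, w].
In Python, from workcell import * gives the robot as it stands.
- The arm moves only by the shell command python3 -m creep 'ROWS' [FORCE]. ROWS is text: rows parted by semicolons, each of 7 numbers parted by spaces: the turn, a rotation vector about the tool's x, y, z in degrees, then the shift along the tool's x, y, z in mm, then the finger opening in mm, from 0 to 87.8. In form: ax ay az tx ty tz grip; .... A call has exactly 8 rows; each row shifts and turns the pose as measured when the row begins, along the tool's axes as they then stand; what a row does not reach is not made up. A row lasts 1/12 s, in which the tool goes at most 41.7 mm and 7.16 degrees, less where a joint would pass 70% of its speed; a pose out of reach is approached as far as the arm can. A call is refused whole if a number of a shift passes 41.7 or a number of a turn 7.16, either way. A call with a gripper value outside its range is refused whole. The fingers move at their own pace and stop on an object; FORCE is the grip in N (left out, the last holds). Time passes only in rows, so rows that do not move let the fingers close, or fill a call up. It gives the time, the measured TCP pose, the force and the opening at its end, in the units of the state.
- get_obs(): the state, without advancing time (a new reading comes with each control period).
- read_camera(name): name is "scene" or "top" or "wrist"; returns (picture, depth): 384x512x3 uint8, blue, green, red; 384x512 float32, m along the optical axis (not along the pixel's ray), 0 where there is no reading.
- camera_info(name): a dict with "camera_matrix" (3x3 intrinsics, pixels), "R" (3x3) and "t" (3): a world point X has camera coordinates R X + t; the wrist camera has in their place "mount" (4x4, takes a point from camera to tool coordinates, whose origin is the TCP and whose axes are the flange's). Camera axes: x right, y down, z forward; pixel columns grow to the right and rows downward; lengths in m; the calibration is good to about 2 mm. A picture is of the moment at which its call begins: read the wrist's pose just before it. camera_info takes no time and is no camera call.
- job_done(): hands the job in, once; it reports no verdict.
Trained networks look in the newest picture that a camera, given by its name, has taken for a name from the list of things; names that differ only in an ending like _2 or _b are one class to them, and where a whole thing is asked for, a point or a joint stands for the part that bears it (a point fixed in the world has none). Each returns a list of dicts, best first, with "confidence" (0 to 1); they miss things now and then, are a little off and sometimes report something else, mostly with a low value. They report only what shows in the picture. A call takes as long as a camera call. They do not tell look-alikes from the thing itself.
- masks_of(thing, camera): "mask" (384x512 bool, what is visible of it) and "extent" ([left, top, width, height] in pixels, round what is visible of it).
The state is a dict: "t": time; "joint_positions": joint angles; "joint_vel": joint speeds; "tau": joint torques, N m; "ee_pos": TCP position; "tool_rot": TCP orientation; "wrist_force": force on the tool from outside, world axes, zero at the start; "moment": the same for the moment, N m; "gripper_width": opening from 0.0 (shut) to 1.0 (fully open).
Only numpy, scipy, OpenCV 4.12 (cv2) and the standard library are available. Lean on these libraries where they do the work, as an engineer would, in place of code of your own. Each camera call takes 0.05 s, during which the arm holds its last target. There are 200 camera calls.

### The job

First push the blue caddy by its yellow tab along its rail, all the way out from under the shelf to the stop. Then lay the orange-capped paint marker in the sloping rest, cap down against the end stop, let go of it and take hold of it again at a new angle, and lower it upright, cap down, to the floor of the well in the caddy before letting go. Leave the other markers, jars, glue, tape and sharpener where they are, and the caddy all the way out.

Things in the scene. Friction and masses are not known exactly. Their poses are not given: they have to be found in the camera images.
- marker_orange: The paint marker to put away: square barrel 180 long, 16 x 16 in section, white with an orange cap (the cap is the last 50 at its +x end) and a thin orange tail plug; about 45 g. Origin at the centre of its underside as it lies; +x runs along it to the cap, z is up while it lies on the table. Its long axis lies 8 above the origin.
- marker_orange_cap (a point): Centre of the marker's cap end face, 90 from the middle, on the long axis.
- marker_orange_tail (a point): Centre of the marker's tail end face, the other end, on the long axis.
- rest: Fixed wooden sloping rest on a 140 x 80 x 10 base plate. A straight open-topped channel rises at 45 degrees towards the body's own +x; at its low (-x) end an end stop 18 tall carries the marker's cap end. Channel: 95 long, 24 wide inside, side walls 15 tall above its floor, 34 wide outside; open at the upper end, nothing beyond the upper end but the base plate, so about 85 of a marker in it sticks out past the channel. Origin under the middle of the base plate, z up.
- rest_foot (a point): Low end of the channel: on the middle of the channel's floor where it meets the end stop; (-50, 0, 30) in the rest's frame.
- rest_top (a point): Upper end of the channel, on the middle of its floor, 95 up the slope from the foot.
- rack: Fixed grey storage rack, base 110 (x) by 290 (y), 12 thick, with a rail along its own y and a wooden shelf over its -y half. Shelf: x from -37 to 78, y from -148 to 2 in the rack's frame, its underside 188 and top 198 above the table; a fixed paint palette on it reaches to 215. Two posts stand at x = 66 (y = -136 and -10), and a 30 tall kerb along x = 61. Origin under the middle of the base, z up.
- caddy (a joint): Slide of the blue caddy on the rail, m: 0 pushed in under the shelf, grows along the rack's +y to 0.14 at the end stop, clear of the shelf. Starts between 0 and 0.04. Stiff: takes about 3 N and stays where it is left.
- well_mouth (a point): Centre of the top opening of the caddy's square well: 30 x 30 inside, 40 x 40 outside, 75 deep, sides parallel to the rack's x and y; the mouth is 107 above the table. At caddy = 0 it is at (0, -75) in the rack's frame.
- well_floor (a point): Centre of the floor of that well, 75 below the mouth, 32 above the table.
- push_tab (a point): Middle of the top of the caddy's yellow upright tab, which stands in front of the rack, 100 from the well towards the rack's -x, and moves with the caddy. Tab: 30 (rack x) by 12 (rack y), from 19 to 89 above the table; this point is at its top, 89 up.
- marker_blue: White marker with a blue cap, same size and frame as the orange one; lies on the table; leave alone.
- marker_green: White marker with a green cap, same size and frame; lies on the table; leave alone.
- paint_red: Clear paint jar with red lid, 44 across, 55 tall, standing; leave alone. Origin under its centre.
- paint_yellow: Clear paint jar with yellow lid, 44 across, 55 tall, standing; leave alone. Origin under its centre.
- glue: White glue bottle with orange cap, 52 across, 130 tall, standing; leave alone. Origin under its centre.
- tape: Roll of paper tape lying flat, 90 across, 20 tall; leave alone. Origin under its centre.
- sharpener: Red pencil sharpener block 45 x 30 x 30; leave alone. Origin under its centre.
Not all that is in view belongs to the job. What is shaped like the marker_orange but purple is not meant.

How it is judged:
By the outcome, as a careful person would: the job done as asked, in the order asked, and still so for the second after the job is handed in, with the robot touching nothing.
It also fails if it takes over 72 s, if anything falls off the work surface, if the arm or the gripper's body presses on something with over 40 N, if the wrist force passes 120 N, or if a joint passes its speed limit or range.

## Working session

There is one attempt and no reset: what is moved stays moved. The work goes in short steps, Python scripts to look and compute and a shell command to move; the robot and the scene stay as the last step left them, time stands still between calls to the robot, and variables do not carry over. Pictures are saved under pics/ and viewed, about 8 in all and at most 12, crops included, and the job is handed in when it is done.

```bash
ls; mkdir -p pics; cat > h.py <<'E'
from workcell import *
import numpy as np, cv2
from scipy.spatial.transform import Rotation as Ro
def cam(n):
    i=camera_info(n);K=np.array(i["camera_matrix"])
    if "R" in i: return K,np.array(i["R"]),np.array(i["t"])
    o=get_obs();T=np.eye(4);T[:3,:3]=Ro.from_quat(o["tool_rot"]).as_matrix();T[:3,3]=o["ee_pos"]
    M=np.linalg.inv(T@np.array(i["mount"]));return K,M[:3,:3],M[:3,3]
def unproj(c,u,v,d):
    K,R,t=c;u,v,d=map(np.asarray,(u,v,d))
    p=np.stack([(u-K[0,2])/K[0,0]*d,(v-K[1,2])/K[1,1]*d,d],-1)
    return (p-t)@R
def proj(c,X):
    K,R,t=c;p=(np.asarray(X)@R.T+t)@K.T;return p[...,:2]/p[...,2:]
E
python3 - <<'E'
from h import *
o=get_obs();print(o)
for n in("scene","top"):
    p,d=read_camera(n);cv2.imwrite(f"pics/{n}0.png",p);np.save(f"pics/{n}0.npy",d)
    c=cam(n);print(n,-c[1].T@c[2])
    for th in("marker_orange","rest","rack","push_tab","well_mouth","caddy"):
        for m in masks_of(th,n)[:4]:
            k=m["mask"]&(d>0);v,u=np.nonzero(k)
            if len(u)<5:continue
            P=unproj(c,u,v,d[k]);print(th,round(m["confidence"],2),m["extent"],P.min(0).round(3),np.median(P,0).round(3),P.max(0).round(3))
a=cv2.imread("pics/scene0.png");b=cv2.imread("pics/top0.png")
cv2.imwrite("pics/both.png",np.vstack([a,b])[:, :] if 0 else cv2.resize(np.hstack([a,b]),(800,300)))
cv2.imwrite("pics/top0b.png",cv2.resize(b,(800,600)))
E
```

```text
pics
{'t': 0.0, 'joint_positions': array([-1.26873119e+00,  9.18272302e-02,  1.23185567e+00, -2.33445035e-05,
        1.81979997e+00, -5.66780263e-02]), 'joint_vel': array([-9.48101854e-05, -1.04942465e-04,  3.73040377e-04, -3.23559996e-04,
        1.36964715e-03, -7.46186685e-04]), 'tau': array([ 1.86757927e-03, -4.46458983e+01, -4.06444860e+01,  7.01665808e-02,
        2.94812978e-02, -1.28114580e-04]), 'ee_pos': array([ 0.2105746 , -0.56152196,  0.22154288]), 'tool_rot': array([ 9.83956076e-01,  1.78408372e-01, -1.26897570e-04, -9.36616084e-04]), 'wrist_force': array([-0.244244  , -0.57340999,  1.24424418]), 'moment': array([ 0.03210666, -0.02946148, -0.00046306]), 'gripper_width': 1.0019943306169221}
scene [ 1.31244803 -0.10652423  0.70629321]
marker_orange 0.76 [344.9, 149.4, 46.7, 17.8] [ 0.214  0.368 -0.002] [0.283 0.441 0.011] [0.338 0.507 0.018]
marker_orange 0.62 [291.4, 152.6, 39.7, 16.4] [ 0.212  0.165 -0.001] [0.282 0.224 0.012] [0.346 0.278 0.018]
rest 0.97 [228.4, 194.7, 33.2, 44.7] [ 0.442 -0.093 -0.003] [ 0.568 -0.044  0.01 ] [0.63  0.01  0.107]
rack 0.62 [65.0, 169.
[... 1034 characters left out ...]
 0.194 0.   ] [0.514 0.287 0.017] [0.533 0.371 0.028]
rack 0.86 [316.0, 134.5, 107.4, 74.0] [ 0.456 -0.473 -0.004] [ 0.576 -0.347  0.03 ] [ 0.686 -0.176  0.223]
push_tab 0.61 [366.9, 159.2, 24.4, 46.3] [ 0.456 -0.423  0.002] [ 0.539 -0.371  0.029] [ 0.607 -0.319  0.199]
push_tab 0.59 [285.6, 196.4, 24.1, 27.8] [ 0.406 -0.166  0.002] [ 0.458 -0.139  0.02 ] [ 0.49  -0.08   0.033]
push_tab 0.33 [143.0, 187.4, 54.7, 11.1] [0.494 0.192 0.002] [0.513 0.282 0.016] [0.531 0.371 0.028]
well_mouth 0.89 [365.6, 158.8, 28.4, 48.9] [ 0.455 -0.423 -0.004] [ 0.539 -0.371  0.03 ] [ 0.607 -0.338  0.096]
caddy 0.86 [364.9, 160.6, 26.3, 45.9] [ 0.456 -0.419  0.019] [ 0.541 -0.371  0.03 ] [ 0.607 -0.338  0.096]
```

View pics/top0b.png

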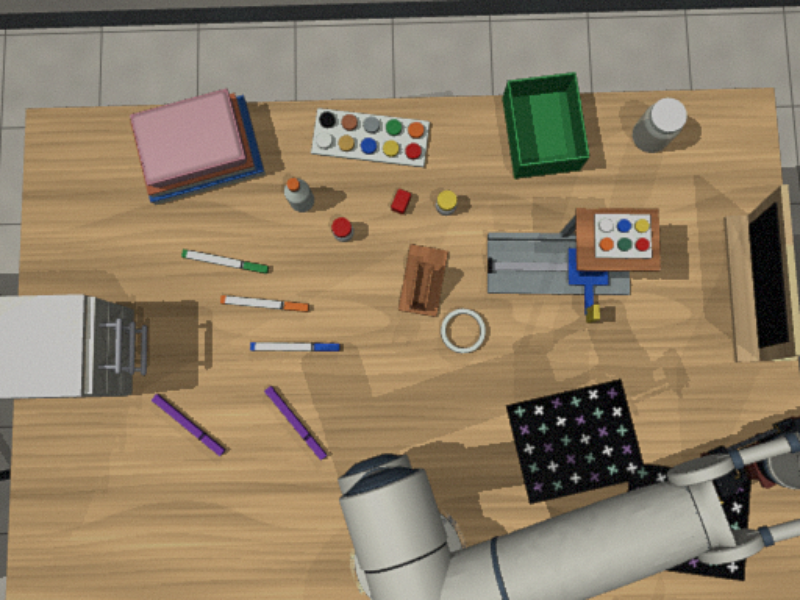

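View pics/scene0.png

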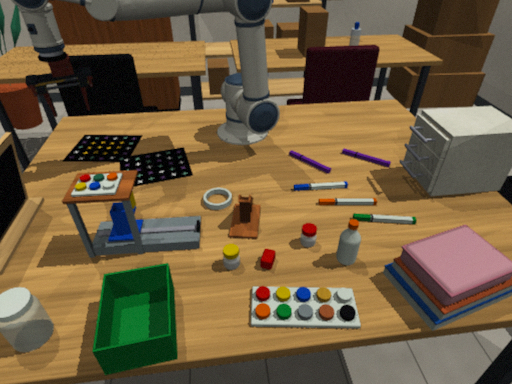

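Top view at 800x600: the orange-capped marker is at (265,303) with its cap to the right. Things it could be taken for are green (225,261), blue (296,347) and purple (188,425) and (296,423). The rest is at (423,280). The rack is at (575,265), with the yellow tab at (594,313). By the description I choose the marker at (265,303).

```bash
python3 - <<'E'
from h import *
b=cv2.imread("pics/top0.png");d=np.load("pics/top0.npy");c=cam("top")
hsv=cv2.cvtColor(b,cv2.COLOR_BGR2HSV)
vv,uu=np.mgrid[0:384,0:512];P=unproj(c,uu,vv,d)
def rect(k):
    v,u=np.nonzero(k);Q=P[k];r=cv2.minAreaRect(Q[:,:2].astype(np.float32));return r,len(u),Q.mean(0).round(4)
ok=d>0
mk=ok&(uu>138)&(uu<204)&(vv>183)&(vv<203)&(P[...,2]>.006)
print("marker",rect(mk)); cap=mk&(hsv[...,1]>150)&(hsv[...,0]<18)&(uu>175); print("cap",rect(cap))
Q=P[mk];_,_,V=np.linalg.svd(Q[:,:2]-Q[:,:2].mean(0));print(V[0])
ye=ok&(hsv[...,0]>22)&(hsv[...,0]<34)&(hsv[...,1]>140)&(uu>370)&(uu<392)&(vv>185)&(vv<212)
v,u=np.nonzero(ye);print("tab",rect(ye&(P[...,2]>.08)),P[ye][:,2].round(3)[:80:4])
bl=ok&(hsv[...,0]>105)&(hsv[...,0]<125)&(hsv[...,1]>150)&(uu>355)&(uu<395)&(vv>150)&(vv<200)
print("blue",rect(bl))
ba=ok&(uu>305)&(uu<410)&(vv>145)&(vv<195)&(abs(P[...,2]-.012)<.007)&(hsv[...,1]<70)
print("base",rect(ba))
sh=ok&(uu>360)&(uu<430)&(vv>128)&(vv<178)&(P[...,2]>.185)
print("shelf",rect(sh))
rs=ok&(uu>248)&(uu<292)&(vv>150)&(vv<206)&(P[...,2]>.006);print("rest",rect(rs))
hi=rs&(P[...,2]>.03);print("rest channel",rect(hi)); 
for z in(.03,.05,.07,.09):
    k=hi&(abs(P[...,2]-z)<.01);print(z,P[k].mean(0).round(3),k.sum())
o=cv2.resize(b[150:210,130:210],None,fx=5,fy=5,interpolation=2);o2=cv2.resize(b[145:215,240:320],None,fx=5,fy=5,interpolation=2)
o3=cv2.resize(b[130:215,310:430],None,fx=5,fy=5,interpolation=2)
W=np.zeros((600,800,3),np.uint8);W[:300,:400]=o;W[:175*2,400:]=o2[:350];
cv2.imwrite("pics/crop1.png",W)
E
```

```text
marker (((0.5169356465339661, 0.2770068347454071), (0.20660872757434845, 0.05850004032254219), 88.48126983642578), 388, array([0.5136, 0.276 , 0.0146]))
cap (((0.5055215358734131, 0.21659445762634277), (0.048914872109889984, 0.01622329279780388), 81.89678955078125), 82, array([0.5051, 0.2162, 0.0158]))
[0.08357535 0.99650146]
tab (((0.4696664810180664, -0.3747292160987854), (0.013110300526022911, 0.02870296873152256), 85.00926208496094), 47, array([ 0.4699, -0.3749,  0.0885])) [0.087 0.083 0.089 0.08  0.094 0.086 0.085 0.08  0.092 0.09  0.088 0.081
 0.094 0.062 0.093 0.057 0.094 0.044 0.093 0.029]
blue (((0.5472345948219299, -0.360870897769928), (0.10068120062351227, 0.08246917277574539), 53.371246337890625), 340, array([ 0.5461, -0.3704,  0.0312]))
base (((0.5793459415435791, -0.32190874218940735), (0.28924131393432617, 0.1241711899638176), 87.65339660644531), 1853, array([ 0.5693, -0.2867,  0.0131]))
shelf (((0.589968740940094, -0.3953596353530884), (0.15118524432182312, 0.11665409058332443), 88.21381378173828), 2151, array([ 0.5884, -0.3938,  0.2041]))
rest (((0.5570304989814758, -0.04230180382728577), (0.13573218882083893, 0.17736423015594482), 88.19786834716797), 1165, array([ 0.5497, -0.0453,  0.0274]))
rest channel (((0.5319238901138306, -0.039421942085027695), (0.03391629084944725, 0.0877906084060669), 77.94086456298828), 335, array([ 0.5332, -0.0396,  0.0673]))
0.03 [ 0.504 -0.033  0.036] 51
0.05 [ 0.513 -0.036  0.049] 84
0.07 [ 0.537 -0.04   0.07 ] 90
0.09 [ 0.558 -0.045  0.091] 87
```

View pics/crop1.png

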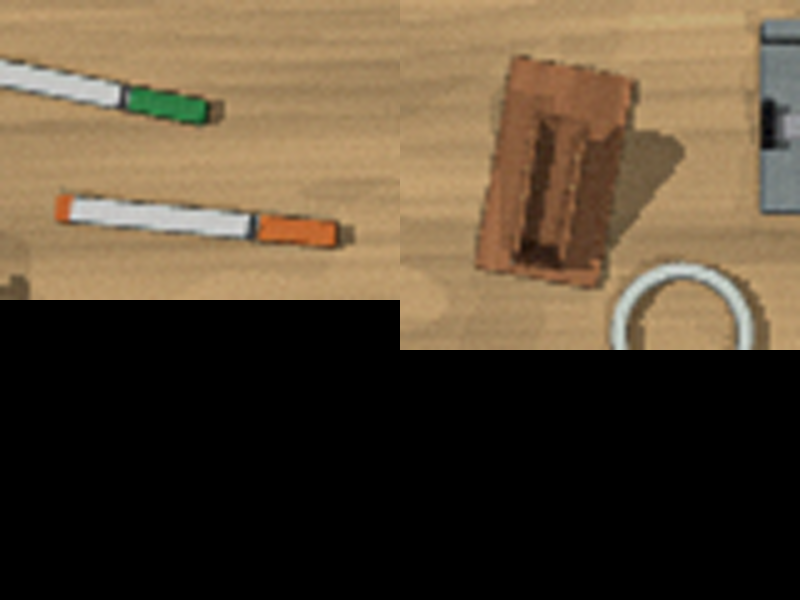

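The crop confirms the choice: white barrel, orange cap at about image (190,197) and an orange tail plug at (142,192). The rest rises away from the robot at yaw of about -12°. The rack's yaw is about -2° and the caddy stands at about 0.018. Push first.

```bash
cat >> h.py <<'E'
def down(yaw,tilt=0):
    """tool R: tool x along heading yaw (deg), z down; tilt>0 leans tool z outwards along heading"""
    return (Ro.from_euler('z',yaw,degrees=True)*Ro.from_euler('y',-tilt,degrees=True)).as_matrix()@np.diag([1.,-1,-1])
def delta(pos,R):
    o=get_obs();C=Ro.from_quat(o["tool_rot"]).as_matrix()
    print("t",round(o["t"],2),"pos",o["ee_pos"].round(4),"F",o["wrist_force"].round(1),"grip",round(o["gripper_width"],3),"q",o["joint_positions"].round(2))
    print("turn deg",np.degrees(Ro.from_matrix(C.T@R).as_rotvec()).round(2),"shift(cur axes)",(C.T@(pos-o["ee_pos"])*1e3).round(1),"shift(target axes)",(R.T@(pos-o["ee_pos"])*1e3).round(1))
E
python3 -m creep '0 0 4.5 0 0 0 0;0 0 4.5 0 0 0 0;0 0 4.5 0 0 0 0;0 0 4.5 0 0 0 0;0 0 4.6 0 0 0 0;0 0 0 0 0 0 0;0 0 0 0 0 0 0;0 0 0 0 0 0 0' 30
python3 -c "
from h import *
delta(np.array([.465,-.412,.06]),down(-2))"
```

```text
t: 1.37
ee_pos: [0.2107, -0.5618, 0.2229]
tool_rot: [1.0, -0.025, 0.0, 0.0]
wrist_force: [0.0, -0.4, -1.1]
gripper_width: 0.433
t 1.37 pos [ 0.2107 -0.5618  0.2229] F [ 0.  -0.4 -1.1] grip 0.433 q [-1.27  0.09  1.23  0.    1.82  0.35]
turn deg [ 0.02 -0.01 -0.84] shift(cur axes) [ 246.5 -162.3  162.8] shift(target axes) [ 248.9 -158.6  162.9]
```

```bash

python3 -m creep '0 0 -0.8 31 -20 0 0;0 0 0 31 -20 0 0;0 0 0 31 -20 0 0;0 0 0 31 -20 0 0;0 0 0 31 -20 0 0;0 0 0 31 -20 0 0;0 0 0 31 -20 0 0;0 0 0 31 -20 0 0'
python3 -c "
from h import *
delta(np.array([.465,-.412,.06]),down(-2))"
```

```text
t: 2.03
ee_pos: [0.4666, -0.409, 0.2219]
tool_rot: [1.0, -0.017, -0.001, 0.001]
wrist_force: [0.8, -0.3, 1.2]
gripper_width: 0.009
t 2.03 pos [ 0.4666 -0.409   0.2219] F [ 0.8 -0.3  1.2] grip 0.009 q [-0.77  0.15  1.17 -0.    1.82  0.83]
turn deg [0.14 0.11 0.1 ] shift(cur axes) [ -1.2   2.6 161.9] shift(target axes) [ -1.5   3.1 161.9]
```

```bash

python3 -m creep '0 0 0 0 1 27 0;0 0 0 0 1 27 0;0 0 0 0 1 27 0;0 0 0 0 0 27 0;0 0 0 0 0 27 0;0 0 0 0 0 25 0;0 0 0 0 0 0 0;0 0 0 0 0 0 0'
python3 -m creep '0 0 0 0 -14 0 0;0 0 0 0 -14 0 0;0 0 0 0 -14 0 0;0 0 0 0 -14 0 0;0 0 0 0 -14 0 0;0 0 0 0 -14 0 0;0 0 0 0 -14 0 0;0 0 0 0 -14 0 0'
python3 -m creep '0 0 0 0 -5 0 0;0 0 0 0 -5 0 0;0 0 0 0 -5 0 0;0 0 0 0 -5 0 0;0 0 0 0 -4 0 0;0 0 0 0 -4 0 0;0 0 0 0 -3 0 0;0 0 0 0 0 0 0'
python3 -c "
from h import *
delta(np.array([.469,-.272,.06]),down(-2))"
```

```text
t: 2.7
ee_pos: [0.4771, -0.4052, 0.0581]
tool_rot: [1.0, -0.001, 0.002, 0.002]
wrist_force: [0.4, -0.2, 0.8]
gripper_width: 0.007
t: 3.37
ee_pos: [0.4792, -0.2913, 0.0659]
tool_rot: [1.0, -0.002, 0.007, 0.009]
wrist_force: [1.5, -3.8, -0.9]
gripper_width: 0.004
t: 4.03
ee_pos: [0.4798, -0.2695, 0.0667]
tool_rot: [1.0, -0.004, 0.01, 0.024]
wrist_force: [0.2, 0.6, -0.3]
gripper_width: 0.005
t 4.03 pos [ 0.4798 -0.2695  0.0667] F [ 0.2  0.6 -0.3] grip 0.005 q [-0.55 -0.05  1.65 -0.03  1.5   1.03]
turn deg [ 2.76 -1.15  1.52] shift(cur axes) [-10.9   2.3   6.6] shift(target axes) [-10.7   2.9   6.7]
```

```bash

python3 -m creep '1.5 -1 0.7 0 -2 0 0;1.3 0 0.8 0 -2 0 0;0 0 0 0 -2 0 0;0 0 0 0 -2 0 0;0 0 0 0 -2 0 0;0 0 0 0 -2 0 0;0 0 0 0 -2 0 0;0 0 0 0 -2 0 0'
python3 - <<'E'
from h import *
delta(np.array([.469,-.272,.06]),down(-2))
p,d=read_camera("top");c=cam("top");vv,uu=np.mgrid[0:384,0:512];P=unproj(c,uu,vv,d);h=cv2.cvtColor(p,cv2.COLOR_BGR2HSV)
k=(d>0)&(h[...,0]>105)&(h[...,0]<125)&(h[...,1]>150)&(P[...,0]>.5)&(P[...,0]<.65)&(P[...,1]<-.18)&(P[...,1]>-.42)
top=k&(abs(P[...,2]-.107)<.008)
for m in(k,top):
    print(m.sum(), cv2.minAreaRect(P[m][:,:2].astype(np.float32)) if m.sum()>3 else None)
cv2.imwrite("pics/c2.png",cv2.resize(p[130:230,270:440],None,fx=4,fy=4))
E
```

```text
t: 4.7
ee_pos: [0.4791, -0.2682, 0.0667]
tool_rot: [1.0, -0.024, 0.001, 0.012]
wrist_force: [0.7, -9.7, -2.4]
gripper_width: 0.006
t 4.7 pos [ 0.4791 -0.2682  0.0667] F [ 0.7 -9.7 -2.4] grip 0.006 q [-0.56 -0.03  1.63 -0.02  1.53  1.06]
turn deg [ 1.35 -0.17 -0.74] shift(cur axes) [-9.9  4.1  6.8] shift(target axes) [-9.9  4.2  6.7]
364 ((0.5940600037574768, -0.28646451234817505), (0.08672581613063812, 0.2463320642709732), 24.87757682800293)
40 ((0.5815122127532959, -0.24382686614990234), (0.022825824096798897, 0.04551953449845314), 55.54065704345703)
```

View pics/c2.png

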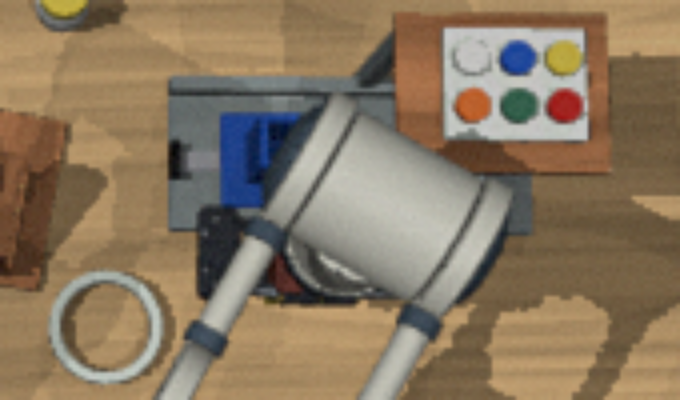

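The push stalled at 9.7 N, and the view shows the caddy at (260,160) of the crop, clear of the shelf: it is at the stop. Next, back off, rise and go over the marker.

```bash

python3 -m creep '0 0 0 0 10 0 0;0 0 0 0 10 -20 0;0 0 0 0 0 -40 0;0 0 0 0 0 -40 0;0 0 0 0 0 -40 0;0 0 0 0 0 -40 0;0 0 0 0 0 -15 0;0 0 0 0 0 0 0'
python3 -m creep '0 0 0 0 -41 0 87;0 0 0 0 -41 0 87;0 0 0 0 -41 0 87;0 0 0 0 -41 0 87;0 0 0 0 -41 0 87;0 0 0 0 -41 0 87;0 0 0 0 -41 0 87;0 0 0 0 -41 0 87' 
python3 -m creep '0 0 0 4 -41 0 87;0 0 0 4 -41 0 87;0 0 0 4 -41 0 87;0 0 0 4 -41 0 87;0 0 0 4 -41 0 87;0 0 0 0 0 0 87;0 0 -7 0 0 0 87;0 0 -7 0 0 0 87'
python3 -m creep '0 0 -7 0 0 0 87;0 0 -7 0 0 0 87;0 0 -7 0 0 0 87;0 0 -7 0 0 0 87;0 0 -7 0 0 0 87;0 0 -7 0 0 0 87;0 0 -7 0 0 0 87;0 0 -7 0 0 0 87'
python3 -c "
from h import *
delta(np.array([.512,.29,.22]),down(85))
print(camera_info('wrist'))"
```

```text
t: 5.42
ee_pos: [0.4746, -0.2829, 0.2652]
tool_rot: [1.0, -0.024, -0.005, 0.004]
wrist_force: [0.8, -0.0, -0.5]
gripper_width: 0.003
t: 6.08
ee_pos: [0.4881, 0.0455, 0.2518]
tool_rot: [0.999, -0.031, -0.013, 0.001]
wrist_force: [1.4, 0.0, -0.0]
gripper_width: 0.571
t: 6.75
ee_pos: [0.5125, 0.2609, 0.2326]
tool_rot: [0.995, 0.099, -0.027, -0.001]
wrist_force: [0.1, 0.4, 0.0]
gripper_width: 0.99
t: 7.42
ee_pos: [0.5078, 0.2589, 0.2154]
tool_rot: [0.826, 0.563, -0.037, -0.019]
wrist_force: [0.7, -0.1, 0.4]
gripper_width: 0.989
t 7.42 pos [0.5078 0.2589 0.2154] F [ 0.7 -0.1  0.4] grip 0.989 q [0.4  0.08 1.26 0.02 1.88 0.78]
turn deg [ -4.49   1.6  -16.45] shift(cur axes) [30.3 -7.8 -5.3] shift(target axes) [31.3  1.5 -4.6]
{'camera_matrix': array([[265.1975067,   0.       , 256.3912849],
       [  0.       , 265.1975067, 194.8255367],
       [  0.       ,   0.       ,   1.       ]]), 'mount': array([[ 1.84094258e-04, -9.63150435e-01, -2.68963204e-01,
         7.48594605e-02],
       [ 9.99999443e-01,  4.56808910e-04, -9.51362646e-04,
        -4.51173500e-05],
       [ 1.03917013e-03, -2.68962879e-01,  9.63149983e-01,
        -1.62412108e-01],
       [ 0.00000000e+00,  0.00000000e+00,  0.00000000e+00,
         1.00000000e+00]])}
```

```bash

python3 -m creep '-1.5 0.5 -5.5 10 0 -2 87;-1.5 0.5 -5.5 10 0 -2 87;-1.5 0.5 -5.5 10 0 -2 87;0 0 0 0 0 0 87;0 0 0 0 0 0 87;0 0 0 0 0 0 87;0 0 0 0 0 0 87;0 0 0 0 0 0 87'
cat > mk.py <<'E'
from h import *
def marker(z=.016,zlo=.006):
    c=cam("wrist");p,d=read_camera("wrist");h=cv2.cvtColor(p,cv2.COLOR_BGR2HSV)
    vv,uu=np.mgrid[0:384,0:512];P=unproj(c,uu,vv,d)
    g=(d>0)&(P[...,2]>zlo)&(P[...,2]<.03)
    return c,p,d,h,P,g
E
python3 - <<'E'
from mk import *
delta(np.array([.512,.29,.22]),down(85))
c,p,d,h,P,g=marker()
cv2.imwrite("pics/w1.png",p)
for m in masks_of("marker_orange","wrist"):
    k=m["mask"]&g;Q=P[k]
    if k.sum()<50: continue
    q=Q[abs(Q[:,2]-.016)<.005]
    r=cv2.minAreaRect(q[:,:2].astype(np.float32));print(m["confidence"],m["extent"],r,q.mean(0).round(4),np.median(Q[:,2]))
    cp=k&(h[...,1]>150)&(h[...,0]<20);print(cp.sum(),P[cp].mean(0).round(4))
    a=np.linalg.svd(q[:,:2]-q[:,:2].mean(0))[2][0];s=(q[:,:2]-q[:,:2].mean(0))@a;print(a,np.percentile(s,[0,.5,99.5,100]))
E
```

```text
t: 8.08
ee_pos: [0.5135, 0.2839, 0.2079]
tool_rot: [0.734, 0.679, -0.01, -0.004]
wrist_force: [-0.0, -0.2, -0.3]
gripper_width: 0.989
t 8.08 pos [0.5135 0.2839 0.2079] F [-0.  -0.2 -0.3] grip 0.989 q [0.45 0.07 1.28 0.   1.81 0.52]
turn deg [-1.08  0.56  0.57] shift(cur axes) [  5.8  -2.2 -12.1] shift(target axes) [  5.9  -2.  -12.1]
0.98 [20.6, 0.0, 77.9, 131.9] ((0.2702887952327728, 0.43886369466781616), (0.17990994453430176, 0.018165137618780136), 50.328922271728516) [0.2752 0.442  0.0159] 0.015967261319026076
0 [nan nan nan]
[-0.6369532  -0.77090247] [-0.08443349 -0.08333035  0.09373968  0.09548122]
0.67 [69.9, 181.4, 72.7, 71.8] ((0.28191304206848145, 0.23282578587532043), (0.15006306767463684, 0.01631281152367592), 38.80528259277344) [0.2875 0.2372 0.016 ] 0.01607767707575608
0 [nan nan nan]
[-0.78223891 -0.62297856] [-0.06795946 -0.06717984  0.0774435   0.0821497 ]
0.64 [250.3, 106.8, 17.4, 129.5] ((0.5125681161880493, 0.284878671169281), (0.18009962141513824, 0.01631156913936138), 82.97081756591797) [0.5134 0.2919 0.0161] 0.016075931428409174
418 [0.5084 0.2507 0.0161]
[-0.12229568 -0.99249371] [-0.08300257 -0.08201317  0.09406314  0.09709761]
0.31 [258.9, 330.4, 48.7, 10.3] ((0.0, 0.0), (0.0, 0.0), 0.0) [nan nan nan] 0.008502721478299244
0 [nan nan nan]<stdin>:10: RuntimeWarning: Mean of empty slice.
  ret = um.true_divide(
<stdin>:9: RuntimeWarning: Mean of empty slice.
<stdin>:11: RuntimeWarning: Mean of empty slice.
Traceback (most recent call last):
IndexError: index -1 is out of bounds for axis 0 with size 0
```

View pics/w1.png

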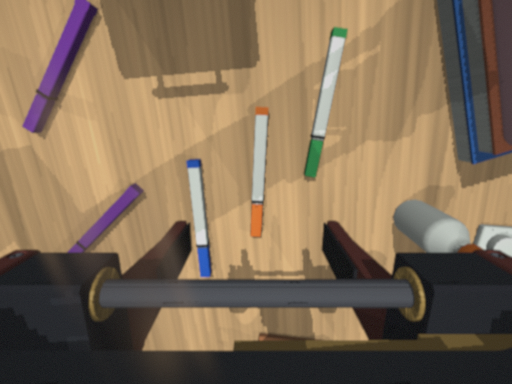

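The wrist view shows the orange marker at (258,172), tail plug up at (262,111) and cap at (257,220), with blue (200,218) and green (326,103) well apart. I'll grasp it 46 mm from the middle towards the tail.

```bash

python3 -c "
from h import *
delta(np.array([.5182,.3306,.06]),down(83))"
python3 -m creep '-0.5 0.5 1.3 11 -1 0 45;-0.5 0 1.3 11 -1 20 45;0 0 0 11 -1 20 45;0 0 0 11 -1 20 45;0 0 0 0 0 30 45;0 0 0 0 0 30 45;0 0 0 0 0 20 45;0 0 0 0 0 0 45' 
python3 -c "
from h import *
delta(np.array([.5182,.3306,.004]),down(83))"
```

```text
t 8.18 pos [0.5136 0.284  0.2081] F [-0.1 -0.1 -0.1] grip 0.99 q [0.45 0.07 1.28 0.   1.81 0.52]
turn deg [-1.05  0.57  2.61] shift(cur axes) [ 48.2   3.8 147.6] shift(target axes) [ 46.8  -1.1 148.1]
t: 8.85
ee_pos: [0.5175, 0.3296, 0.0674]
tool_rot: [0.752, 0.659, 0.004, 0.001]
wrist_force: [0.2, -0.5, -0.1]
gripper_width: 0.511
t 8.85 pos [0.5175 0.3296 0.0674] F [ 0.2 -0.5 -0.1] grip 0.511 q [ 0.51  0.14  1.45 -0.    1.54  0.64]
turn deg [ 0.41 -0.27 -0.57] shift(cur axes) [ 0.8  0.1 63.4] shift(target axes) [ 1.1  0.5 63.4]
```

```bash

python3 -m creep '0 0 0 0 0 15 45;0 0 0 1 0 15 45;0 0 0 0 0 12 45;0 0 0 0 0 10 45;0 0 0 0 0 6 45;0 0 0 0 0 4 45;0 0 0 0 0 0 45;0 0 0 0 0 0 45' 
python3 -c "
from h import *
delta(np.array([.5182,.3306,.004]),down(83))"
```

```text
t: 9.52
ee_pos: [0.5211, 0.3313, 0.0087]
tool_rot: [0.753, 0.658, 0.007, 0.002]
wrist_force: [-0.1, 0.1, -0.7]
gripper_width: 0.514
t 9.52 pos [0.5211 0.3313 0.0087] F [-0.1  0.1 -0.7] grip 0.514 q [ 0.51  0.19  1.51 -0.    1.43  0.65]
turn deg [ 0.68 -0.47 -0.75] shift(cur axes) [-1.1 -2.9  4.6] shift(target axes) [-1.  -2.8  4.7]
```

```bash

python3 -m creep '0.3 -0.3 -0.5 0 -2 3 45;0.3 0 0 0 -1 2 45;0 0 0 0 0 0 15;0 0 0 0 0 0 10;0 0 0 0 0 0 10;0 0 0 0 0 0 10;0 0 0 0 0 0 10;0 0 0 0 0 0 10' 40
python3 -m creep '0 0 0 0 0 -10 10;0 0 0 0 0 -30 10;0 0 0 0 0 -30 10;0 0 0 0 0 -30 10;0 0 0 0 0 -30 10;0 0 0 0 0 -30 10;0 0 0 0 0 0 10;0 0 0 0 0 0 10'
python3 - <<'E'
from h import *
delta(np.array([.5182,.3306,.2]),down(83))
c=cam("wrist");p,d=read_camera("wrist");cv2.imwrite("pics/w2.png",p)
E
```

```text
t: 10.18
ee_pos: [0.5195, 0.3327, 0.0066]
tool_rot: [0.75, 0.661, 0.003, -0.0]
wrist_force: [-0.3, -0.4, -0.4]
gripper_width: 0.173
t: 10.85
ee_pos: [0.5167, 0.3308, 0.1753]
tool_rot: [0.75, 0.661, 0.001, -0.001]
wrist_force: [0.2, 0.2, -1.2]
gripper_width: 0.182
t 10.85 pos [0.5167 0.3308 0.1753] F [ 0.2  0.2 -1.2] grip 0.182 q [0.51 0.12 1.28 0.   1.74 0.64]
turn deg [ 0.04 -0.17 -0.2 ] shift(cur axes) [  0.1   1.5 -24.7] shift(target axes) [  0.    1.5 -24.7]
```

View pics/w2.png

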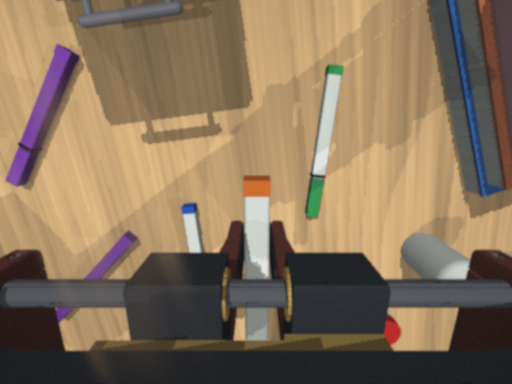

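The marker is held at an opening of about 16 mm, with its tail towards (257,185). I'll measure how it sits in the tool frame, and where the rest is from the top image.

```bash
cat > held.py <<'E'
from h import *
def held():
    """visible held-marker points in tool frame: the upper side"""
    i=camera_info("wrist");K=np.array(i["camera_matrix"]);M=np.array(i["mount"])
    p,d=read_camera("wrist");vv,uu=np.mgrid[0:384,0:512]
    X=unproj((K,np.eye(3),np.zeros(3)),uu,vv,d)@M[:3,:3].T+M[:3,3]
    k=(d>0)&(abs(X[...,1])<.014)&(X[...,0]>.02)&(X[...,0]<.12)&(abs(X[...,2])<.035)
    k&=(vv<245)
    return X[k],p
E
python3 - <<'E'
from held import *
X,p=held()
print(len(X),X.min(0).round(4),X.max(0).round(4))
a=np.polyfit(X[:,0],X[:,2],1);print("pitch deg",np.degrees(np.arctan(a[0])),"z at x=0",a[1],"z at .03",np.polyval(a,.03)); print("res",np.std(X[:,2]-np.polyval(a,X[:,0])))
b=np.polyfit(X[:,0],X[:,1],1);print("yaw",np.degrees(np.arctan(b[0])),b[1])
# rest from earlier top image and scene
for n in("top",):
    c=cam(n);d=np.load(f"pics/{n}0.npy");vv,uu=np.mgrid[0:384,0:512];P=unproj(c,uu,vv,d)
    k=(d>0)&(P[...,2]>.004)&(P[...,2]<.016)&(P[...,0]>.46)&(P[...,0]<.66)&(P[...,1]>-.11)&(P[...,1]<.02)
    m=np.zeros(k.shape,np.uint8);m[k|((P[...,2]>.016)&(P[...,0]>.46)&(P[...,0]<.64)&(P[...,1]>-.11)&(P[...,1]<.02))]=1
    n_,l,s,ce=cv2.connectedComponentsWithStats(m);j=1+np.argmax(s[1:,4]);q=P[(l==j)]
    print("base",cv2.minAreaRect(P[(l==j)&k][:,:2].astype(np.float32)),s[j])
E
```

```text
1065 [ 0.0201 -0.0079 -0.0116] [0.0417 0.0084 0.0061]
pitch deg 10.431651105400686 z at x=0 -0.01459967664630823 z at .03 -0.009076513848298932
res 0.0029729036383701834
yaw 0.10734125010328338 0.00014497697046091218
base ((0.5622338056564331, -0.03987402468919754), (0.10969673097133636, 0.17552730441093445), 76.99173736572266) [ 253  149   38   56 1151]
```

```bash

python3 -m creep '0 0 7 0 0 -18 10;0 0 7 0 0 -18 10;0 0 7 0 0 -18 10;0 0 7 0 0 -18 10;0 0 7 0 0 -18 10;0 0 7 0 0 -18 10;0 0 7 0 0 -15 10;0 0 7 0 0 -10 10'
python3 -m creep '0 0 7 0 0 0 10;0 0 7 0 0 0 10;0 0 7 0 0 0 10;0 0 7 0 0 0 10;0 0 7 0 0 0 10;0 0 4 0 0 0 10;0 0 0 0 0 0 10;0 0 0 0 0 0 10'
python3 -c "
from h import *
delta(np.array([.45,-.03,.30]),down(-12))"
```

```text
t: 11.62
ee_pos: [0.5132, 0.3285, 0.2909]
tool_rot: [0.975, 0.221, -0.016, 0.004]
wrist_force: [0.6, -0.2, -0.4]
gripper_width: 0.18
t: 12.28
ee_pos: [0.5121, 0.3277, 0.2771]
tool_rot: [0.991, -0.128, -0.022, 0.015]
wrist_force: [-0.8, 0.6, -0.9]
gripper_width: 0.178
t 12.28 pos [0.5121 0.3277 0.2771] F [-0.8  0.6 -0.9] grip 0.178 q [0.51 0.18 1.03 0.   1.98 2.34]
turn deg [ 2.03  2.33 -2.69] shift(cur axes) [ 30.  362.4 -11. ] shift(target axes) [ 13.7 362.8 -22.9]
```

```bash

python3 -m creep '1 1 -1.3 3 40 -3 10;1 1 -1.3 2 40 -3 10;0 0 0 2 40 -3 10;0 0 0 2 40 -3 10;0 0 0 2 40 -3 10;0 0 0 2 40 -3 10;0 0 0 2 40 -3 10;0 0 0 0 40 -3 10'
python3 -m creep '0 0 0 0 20 0 10;0 0 0 0 20 0 10;0 0 0 0 0 0 10;0 0 0 0 0 0 10;0 0 0 0 0 0 10;0 0 0 0 0 0 10;0 0 0 0 0 0 10;0 0 0 0 0 0 10'
python3 - <<'E'
from held import *
delta(np.array([.45,-.03,.30]),down(-12))
X,p=held();cv2.imwrite("pics/w3.png",p)
X=X[X[:,2]<-.004]
for lo in np.arange(.02,.045,.004):
    q=X[(X[:,0]>=lo)&(X[:,0]<lo+.004)]; print(lo.round(3),len(q),np.median(q[:,2]).round(4) if len(q) else 0)
o=get_obs();c=cam("wrist");p,d=read_camera("wrist")
vv,uu=np.mgrid[0:384,0:512];P=unproj(c,uu,vv,d);np.save("pics/P3.npy",P);np.save("pics/d3.npy",d)
for m in masks_of("rest","wrist")[:2]:
    k=m["mask"]&(d>0);print(m["confidence"],m["extent"],P[k].min(0).round(3),P[k].max(0).round(3))
    b=k&(abs(P[...,2]-.010)<.005);print(cv2.minAreaRect(P[b][:,:2].astype(np.float32)),b.sum())
    np.save("pics/rm.npy",m["mask"]) if m["confidence"]>.8 else 0
E
```

```text
t: 12.95
ee_pos: [0.4588, 0.0074, 0.286]
tool_rot: [0.996, -0.086, -0.016, 0.005]
wrist_force: [1.3, 0.2, 0.1]
gripper_width: 0.18
t: 13.62
ee_pos: [0.4494, -0.0382, 0.2836]
tool_rot: [0.996, -0.084, -0.018, 0.005]
wrist_force: [0.8, 1.0, -0.1]
gripper_width: 0.176
t 13.62 pos [ 0.4494 -0.0382  0.2836] F [ 0.8  1.  -0.1] grip 0.176 q [-0.15 -0.25  1.45 -0.01  1.98  1.58]
turn deg [0.8  1.99 2.41] shift(cur axes) [ -1.3  -7.9 -16.4] shift(target axes) [ -1.1  -8.1 -16.4]
0.02 163 -0.0097
0.024 168 -0.0097
0.028 164 -0.0099
0.032 187 -0.01
0.036 182 -0.0099
0.04 69 -0.0079
0.044 0 0
0.82 [219.5, 41.4, 55.3, 99.2] [ 0.478 -0.094 -0.001] [0.629 0.013 0.108]
((0.5533986687660217, -0.04179779440164566), (0.0802677795290947, 0.1399776190519333), 78.26615905761719) 3272
0.29 [245.1, 174.5, 27.3, 164.6] [ 0.119 -0.057 -0.002] [0.491 0.041 0.377]
((0.0, 0.0), (0.0, 0.0), 0.0) 0
```

View pics/w3.png

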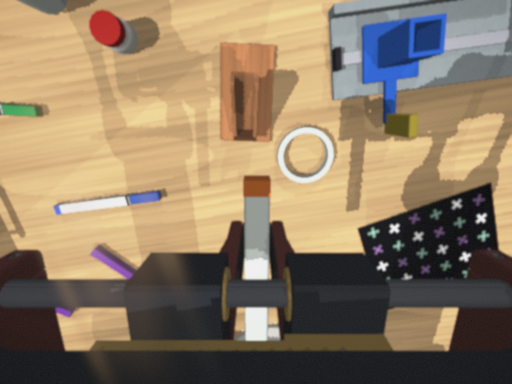

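The rest fit is 140x80 exactly, at (0.5534,-0.0418) with yaw -11.7°. The held marker lies parallel to tool x, with its cap end at tool x = -0.138. The picture shows the caddy out at (405,50) with the well open. Tilt and approach.

```bash
cat > rest.py <<'E'
from h import *
Rr=Ro.from_euler('z',-11.73,degrees=True).as_matrix();R0=np.array([.5534,-.0418,0])
s=np.sqrt(.5);u=Rr@[s,0,s];n=Rr@[-s,0,s];foot=R0+Rr@[-.05,0,.03]
def tcp(g,h): return foot+(.138+g)*u+(.0062+h)*n
R45=down(-11.73,45)
E
python3 -c "
from rest import *
print(foot,tcp(.006,.07),tcp(.006,.002))
delta(tcp(.006,.07),R45)"
```

```text
[ 0.50444418 -0.031635    0.03      ] [ 0.55138482 -0.04138158  0.18570491] [ 0.59846394 -0.0511569   0.13762165]
t 13.77 pos [ 0.4493 -0.0385  0.2838] F [-0.9  0.5 -0.3] grip 0.177 q [-0.15 -0.25  1.45 -0.01  1.98  1.58]
turn deg [-0.06 46.97  2.31] shift(cur axes) [104.4 -15.5  94.3] shift(target axes) [  1.7 -17.9 140.4]
```

```bash

python3 -m creep '0 5.9 0.3 0 0 0 10;0 5.9 0.3 0 0 0 10;0 5.9 0.3 0 0 0 10;0 5.9 0.3 0 0 0 10;0 5.9 0.3 0 0 0 10;0 5.9 0.3 0 0 0 10;0 5.9 0.3 0 0 0 10;0 5.9 0.3 0 0 0 10'
python3 -c "
from rest import *
delta(tcp(.006,.07),R45)"
```

```text
t: 14.43
ee_pos: [0.5037, -0.0356, 0.2877]
tool_rot: [0.924, -0.097, 0.367, 0.042]
wrist_force: [0.7, -0.3, -0.1]
gripper_width: 0.178
t 14.43 pos [ 0.5037 -0.0356  0.2877] F [ 0.7 -0.3 -0.1] grip 0.178 q [-0.06 -0.86  2.01 -0.11  1.24  1.71]
turn deg [ 0.57  1.59 -0.02] shift(cur axes) [-35.3  -5.1 106.9] shift(target axes) [-38.3  -4.  105.9]
```

```bash

python3 -m creep '0 0 0 0 -1 13 10;0 0 0 -6 -1 15 10;0 0 0 -8 -1 15 10;0 0 0 -8 -1 15 10;0 0.8 0 -8 0 15 10;0 0.8 0 -8 0 15 10;0 0 0 0 0 15 10;0 0 0 0 0 0 10'
python3 -c "
from rest import *
delta(tcp(.006,.07),R45)"
```

```text
t: 15.1
ee_pos: [0.5492, -0.0371, 0.1799]
tool_rot: [0.919, -0.093, 0.381, 0.042]
wrist_force: [-0.1, 1.0, -1.1]
gripper_width: 0.18
t 15.1 pos [ 0.5492 -0.0371  0.1799] F [-0.1  1.  -1.1] grip 0.18 q [-0.06 -0.78  2.17 -0.13  0.97  1.74]
turn deg [ 0.26 -0.11  0.26] shift(cur axes) [ 6.2  3.8 -2. ] shift(target axes) [ 6.2  3.7 -2. ]
```

```bash

python3 -m creep '0.2 0 0.2 3 2 0 10;0 0 0 3 2 5 10;0 0 0 1 0 8 10;0 0 0 0 0 8 10;0 0 0 0 0 8 10;0 0 0 0 0 8 10;0 0 0 0 0 5 10;0 0 0 0 0 0 10'
python3 -c "
from rest import *
delta(tcp(.006,.002),R45)"
```

```text
t: 15.77
ee_pos: [0.5863, -0.0489, 0.1577]
tool_rot: [0.918, -0.094, 0.383, 0.039]
wrist_force: [-0.4, 0.2, -0.1]
gripper_width: 0.179
t 15.77 pos [ 0.5863 -0.0489  0.1577] F [-0.4  0.2 -0.1] grip 0.179 q [-0.09 -0.64  2.13 -0.1   0.86  1.71]
turn deg [-0.01 -0.35  0.04] shift(cur axes) [-5.6 -0.3 22.9] shift(target axes) [-5.4 -0.3 22.9]
```

```bash

python3 -m creep '0 -0.3 0 -1 0 4 10;0 0 0 -1 0 4 10;0 0 0 -1 0 4 10;0 0 0 0 0 4 10;0 0 0 0 0 3 10;0 0 0 0 0 2 10;0 0 0 0 0 0 10;0 0 0 0 0 0 10'
python3 -c "
from rest import *
delta(tcp(.006,.002),R45)"
```

```text
t: 16.43
ee_pos: [0.6, -0.0516, 0.1381]
tool_rot: [0.919, -0.094, 0.38, 0.039]
wrist_force: [0.2, -0.3, -1.2]
gripper_width: 0.176
t 16.43 pos [ 0.6    -0.0516  0.1381] F [ 0.2 -0.3 -1.2] grip 0.176 q [-0.1  -0.58  2.13 -0.1   0.82  1.71]
turn deg [-0.01  0.06  0.05] shift(cur axes) [-1.5 -0.1 -0.8] shift(target axes) [-1.5 -0.1 -0.8]
```

```bash

python3 -m creep '0 0 0 -2 0 1 10;0 0 0 -2 0 0.5 10;0 0 0 0 0 0 10;0 0 0 0 0 0 30;0 0 0 0 0 0 40;0 0 0 0 0 0 50;0 0 0 0 0 0 50;0 0 0 0 0 0 50'
python3 - <<'E'
from rest import *
delta(tcp(.006,.07),R45)
p,d=read_camera("wrist");cv2.imwrite("pics/w4.png",p)
E
```

```text
t: 17.1
ee_pos: [0.5985, -0.0511, 0.136]
tool_rot: [0.919, -0.094, 0.382, 0.039]
wrist_force: [0.9, 0.1, 0.5]
gripper_width: 0.514
t 17.1 pos [ 0.5985 -0.0511  0.136 ] F [0.9 0.1 0.5] grip 0.514 q [-0.1  -0.59  2.14 -0.1   0.81  1.72]
turn deg [-0.04 -0.14  0.05] shift(cur axes) [  1.2  -0.  -69.2] shift(target axes) [  1.1   0.  -69.2]
```

View pics/w4.png

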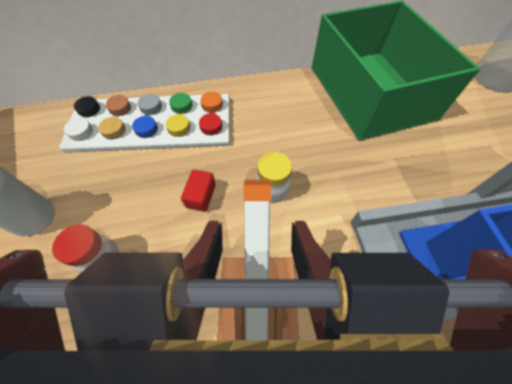

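The view shows the marker lying in the rest between the open jaws, its tail at (257,190). I'll measure where it lies, then back off along the tool and swing to the new angle.

```bash

python3 - <<'E'
from held import *
X,p=held();X=X[X[:,2]<-.003]
print("tail x",np.percentile(X[:,0],[98,100]))
for lo in np.arange(.02,.045,.004):
    q=X[(X[:,0]>=lo)&(X[:,0]<lo+.004)]; print(lo.round(3),len(q),*np.median(q,0).round(4)[1:] if len(q) else "")
E
cat >> rest.py <<'E'
Rg=down(-11.73,-15)
def grasp(l,back=0): return foot+l*u+.008*n+(.019-back)*Rg[:,2]
E
python3 -m creep '0 0 0 0 0 -10 50;0 0 0 0 0 -14 50;0 0 0 0 0 -14 50;0 0 0 0 0 -14 50;0 0 0 0 0 -14 50;0 0 0 0 0 -10 50;0 0 0 0 0 0 50;0 -5 0 0 0 0 50'
python3 -m creep '0 -7 0 0 0 0 50;0 -7 0 0 0 0 50;0 -7 0 0 0 0 50;0 -7 0 0 0 0 50;0 -7 0 0 0 0 50;0 -7 0 0 0 0 50;0 -7 0 0 0 0 50;0 -4 0 0 0 0 50'
python3 -c "
from rest import *
delta(grasp(.145,.06),Rg)"
```

```text
tail x [0.03763686 0.03786284]
0.02 167 -0.0009 -0.009
0.024 150 -0.0012 -0.0091
0.028 176 -0.0009 -0.0094
0.032 170 -0.0012 -0.0093
0.036 132 -0.0009 -0.0088
0.04 0
0.044 0
t: 17.87
ee_pos: [0.5406, -0.0394, 0.1853]
tool_rot: [0.936, -0.095, 0.337, 0.035]
wrist_force: [-1.0, 1.1, -0.7]
gripper_width: 0.572
t: 18.53
ee_pos: [0.5435, -0.0396, 0.1852]
tool_rot: [0.987, -0.1, -0.128, -0.014]
wrist_force: [1.1, -0.0, -0.1]
gripper_width: 0.569
t 18.53 pos [ 0.5435 -0.0396  0.1852] F [ 1.1 -0.  -0.1] grip 0.569 q [-0.15  0.18  1.22  0.02  2.    1.63]
turn deg [-0.03 -0.17  0.17] shift(cur axes) [ 67.3   0.3 -10.1] shift(target axes) [ 67.2   0.2 -10.3]
```

```bash

python3 -m creep '0 0 0 10 0 -8 50;0 0 0 10 0 -4 50;0 0 0 12 0 0 50;0 0 0 12 0 0 50;0 0 0 12 0 0 50;0 0 0 10 0 0 50;0 0 0 0 0 0 50;0 0 0 0 0 0 50'
python3 -c "
from rest import *
delta(grasp(.145,0.0),Rg)"
```

```text
t: 19.2
ee_pos: [0.6172, -0.056, 0.1622]
tool_rot: [0.985, -0.101, -0.138, -0.014]
wrist_force: [1.1, -0.5, -0.0]
gripper_width: 0.569
t 19.2 pos [ 0.6172 -0.056   0.1622] F [ 1.1 -0.5 -0. ] grip 0.569 q [-0.15  0.41  0.99  0.02  2.02  1.63]
turn deg [-0.01  0.99  0.01] shift(cur axes) [-10.8  -0.9  47.2] shift(target axes) [-11.6  -0.9  47. ]
```

```bash

python3 -m creep '0 1 0 -4 -1 5 50;0 0 0 -3 0 8 50;0 0 0 -3 0 8 50;0 0 0 0 0 8 50;0 0 0 0 0 8 50;0 0 0 0 0 5 50;0 0 0 0 0 0 50;0 0 0 0 0 0 50'
python3 -c "
from rest import *
delta(grasp(.145,0.0),Rg)"
```

```text
t: 19.87
ee_pos: [0.5951, -0.0504, 0.12]
tool_rot: [0.986, -0.101, -0.13, -0.013]
wrist_force: [-0.0, 0.6, 0.3]
gripper_width: 0.572
t 19.87 pos [ 0.5951 -0.0504  0.12  ] F [-0.   0.6  0.3] grip 0.572 q [-0.15  0.33  1.16  0.02  1.91  1.63]
turn deg [-0.02  0.02 -0.  ] shift(cur axes) [-0.5  0.1  0.3] shift(target axes) [-0.5  0.1  0.3]
```

```bash

python3 -m creep '0 0 0 0 0 0 20;0 0 0 0 0 0 10;0 0 0 0 0 0 10;0 0 0 0 0 0 10;0 0 0 0 0 0 10;0 0 0 0 0 0 10;0 0 0 0 0 0 10;0 0 0 0 0 0 10' 45
python3 -m creep '0 0 0 -2 0 -6 10;0 0 0 -4 0 -15 10;0 0 0 -5 0 -20 10;0 0 0 -5 0 -20 10;0 0 0 -5 0 -20 10;0 0 0 -5 0 -20 10;0 0 0 -5 0 -20 10;0 0 0 0 0 0 10'
python3 - <<'E'
from rest import *
delta(np.array([.574,-.257,.35]),down(-11.73,30))
i=camera_info("wrist");K=np.array(i["camera_matrix"]);M=np.array(i["mount"])
p,d=read_camera("wrist");vv,uu=np.mgrid[0:384,0:512]
X=unproj((K,np.eye(3),np.zeros(3)),uu,vv,d)@M[:3,:3].T+M[:3,3]
k=(d>0)&(abs(X[...,1])<.012)&(X[...,0]>.005)&(X[...,0]<.06)&(X[...,2]<.0)&(X[...,2]>-.09)
Q=X[k];print(k.sum(),Q.min(0).round(3),Q.max(0).round(3))
for lo in np.arange(.004,.06,.004):
    q=Q[(Q[:,0]>=lo)&(Q[:,0]<lo+.004)]
    if len(q): print(lo.round(3),len(q),np.median(q,0).round(4)[1:],np.percentile(q[:,2],[5,95]).round(4))
cv2.imwrite("pics/w5.png",p)
E
```

```text
t: 20.53
ee_pos: [0.5963, -0.0507, 0.1215]
tool_rot: [0.986, -0.101, -0.129, -0.013]
wrist_force: [-0.1, -0.1, -1.1]
gripper_width: 0.178
t: 21.2
ee_pos: [0.5959, -0.0507, 0.2521]
tool_rot: [0.986, -0.101, -0.131, -0.014]
wrist_force: [0.2, -1.2, -0.1]
gripper_width: 0.181
t 21.2 pos [ 0.5959 -0.0507  0.2521] F [ 0.2 -1.2 -0.1] grip 0.181 q [-0.15  0.35  0.91  0.02  2.15  1.63]
turn deg [-0.000e+00  4.512e+01 -2.000e-02] shift(cur axes) [ -5.7 206.4 -99.9] shift(target axes) [ 66.7 206.4 -74.6]
2314 [ 0.005 -0.012 -0.09 ] [ 0.034  0.012 -0.   ]
0.004 108 [-0.009  -0.0592] [-0.0881 -0.0497]
0.008 1028 [ 0.0066 -0.0505] [-0.0816 -0.0069]
0.012 366 [-0.0011 -0.0492] [-0.0514 -0.0474]
0.016 333 [-0.0009 -0.0469] [-0.0484 -0.0452]
0.02 292 [-0.0014 -0.0446] [-0.0461 -0.0433]
0.024 17 [ 0.0029 -0.0874] [-0.0896 -0.0762]
0.028 38 [-0.0097 -0.0878] [-0.0897 -0.0862]
0.032 132 [ 0.0091 -0.0879] [-0.0897 -0.0858]
```

View pics/w5.png

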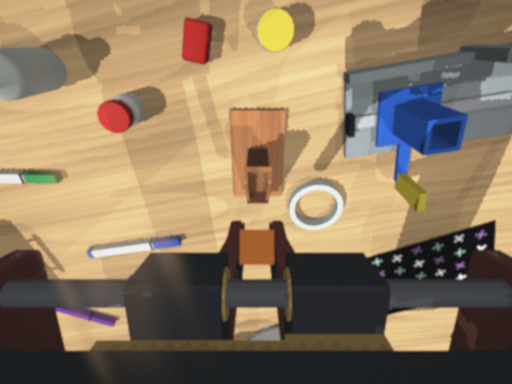

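The view shows the orange tail face at (257,247) in the jaws and the well mouth at (446,133), with the caddy still out. The grasp is 30° off the marker axis, as planned. Now I'll locate the mouth.

```bash

python3 - <<'E'
from rest import *
c=cam("wrist");p,d=read_camera("wrist");vv,uu=np.mgrid[0:384,0:512];P=unproj(c,uu,vv,d);h=cv2.cvtColor(p,cv2.COLOR_BGR2HSV)
bl=(d>0)&(h[...,0]>105)&(h[...,0]<125)&(h[...,1]>120)&(uu>340)&(uu<480)&(vv<200)
for tol in(.003,.005):
    k=bl&(abs(P[...,2]-.107)<tol);r=cv2.minAreaRect(P[k][:,:2].astype(np.float32));print(k.sum(),r)
ye=(d>0)&(h[...,0]>20)&(h[...,0]<34)&(h[...,1]>130)&(uu>380)&(uu<440)&(vv>160)&(vv<220)&(abs(P[...,2]-.089)<.005)
print("tab",ye.sum(),cv2.minAreaRect(P[ye][:,:2].astype(np.float32)))
g=(d>0)&(h[...,1]<90)&(abs(P[...,2]-.012)<.004)&(uu>335)&(P[...,1]<-.1)&(P[...,1]>-.5);v,u_=np.nonzero(g);print("base pts y max",np.percentile(P[g][:,1],99.5))
E
```

```text
714 ((0.57538241147995, -0.2548801898956299), (0.041917718946933746, 0.04015299677848816), 86.53273010253906)
823 ((0.5753627419471741, -0.25482070446014404), (0.041913386434316635, 0.04017065837979317), 86.74639129638672)
tab 205 ((0.47561413049697876, -0.2503596544265747), (0.012052224949002266, 0.029809771105647087), 88.2804183959961)
base pts y max -0.17393505911404822
```

```bash
cat >> rest.py <<'E'
Rw=down(-11.73,30);capT=np.array([-.0735,-.001,.109])
def well(z,xy=(.5754,-.2549)): return np.array([*xy,z])-Rw@capT
E
python3 -c "
from rest import *
print(well(.16),well(.034))"
python3 -m creep '0 0 0 -5 0 -20 10;0 3 0 -5 0 -20 10;0 7 0 0 0 0 10;0 7 0 0 0 0 10;0 7 0 0 0 0 10;0 7 0 0 0 0 10;0 7 0 0 0 0 10;0 7 0 0 0 0 10'
python3 -c "
from rest import *
delta(well(.16),Rw)"
```

```text
[ 0.58415842 -0.25773989  0.29114677] [ 0.58415842 -0.25773989  0.16514677]
t: 21.97
ee_pos: [0.5993, -0.0523, 0.2658]
tool_rot: [0.962, -0.099, 0.252, 0.027]
wrist_force: [-1.2, -0.2, -0.0]
gripper_width: 0.177
t 21.97 pos [ 0.5993 -0.0523  0.2658] F [-1.2 -0.2 -0. ] grip 0.177 q [-0.12 -0.36  1.65 -0.05  1.35  1.66]
turn deg [0.14 0.66 0.01] shift(cur axes) [ 35.9 204.3  -8.4] shift(target axes) [ 36.  204.3  -8.5]
```

```bash

python3 -m creep '0 0.6 0 15 0 -12 10;0 0 0 12 5 -6 10;0 0 0 3 25 1 10;0 0 0 3 30 2 10;0 0 0 2 30 2 10;0 0 0 2 30 2 10;0 0 0 0 30 2 10;0 0 0 0 25 1 10'
python3 -c "
from rest import *
delta(well(.16),Rw)"
```

```text
t: 22.63
ee_pos: [0.5828, -0.2315, 0.2637]
tool_rot: [0.966, -0.093, 0.241, 0.025]
wrist_force: [-0.3, 0.1, -0.9]
gripper_width: 0.18
t 22.63 pos [ 0.5828 -0.2315  0.2637] F [-0.3  0.1 -0.9] grip 0.18 q [-0.51 -0.27  1.57  0.15  1.37  1.25]
turn deg [-0.15  1.9   0.69] shift(cur axes) [ 18.5  25.6 -21.2] shift(target axes) [ 19.5  25.4 -20.5]
```

```bash

python3 -m creep '0 0.9 0.3 9 5 -10 10;0 0.9 0.3 8 7 -9 10;0 0 0 2 7 -2 10;0 0 0 0 5 0 10;0 0 0 0 0 0 10;0 0 0 0 0 0 10;0 0 0 0 0 0 10;0 0 0 0 0 0 10'
python3 -c "
from rest import *
delta(well(.125),Rw)"
```

```text
t: 23.3
ee_pos: [0.5877, -0.2637, 0.2946]
tool_rot: [0.961, -0.1, 0.257, 0.026]
wrist_force: [0.5, 1.0, -0.7]
gripper_width: 0.181
t 23.3 pos [ 0.5877 -0.2637  0.2946] F [ 0.5  1.  -0.7] grip 0.181 q [-0.57 -0.24  1.5   0.18  1.39  1.22]
turn deg [-0.05  0.06 -0.13] shift(cur axes) [-23.3  -5.   31. ] shift(target axes) [-23.3  -5.1  31. ]
```

```bash

python3 -m creep '0 0 0 -5 -3 6 10;0 0 0 -5 -2 7 10;0 0 0 -5 0 7 10;0 0 0 -4 0 5 10;0 0 0 -3 0 4 10;0 0 0 0 0 0 10;0 0 0 0 0 0 10;0 0 0 0 0 0 10'
python3 - <<'E'
from rest import *
delta(well(.125),Rw)
o=get_obs();C=Ro.from_quat(o["tool_rot"]).as_matrix();print("cap est",(o["ee_pos"]+C@capT).round(4),"axis",(C@[.5,0,-.866]).round(3))
p,d=read_camera("scene");c=cam("scene");print(proj(c,np.array([[.5754,-.2549,.107],[.5754,-.2549,.125]])))
h=cv2.cvtColor(p,cv2.COLOR_BGR2HSV);vv,uu=np.mgrid[0:384,0:512];P=unproj(c,uu,vv,d)
k=(d>0)&(h[...,0]<18)&(h[...,1]>140)&(abs(P[...,0]-.575)<.05)&(abs(P[...,1]+.255)<.04)&(P[...,2]>.12)
print(k.sum(),[(round(z,2),P[k&(abs(P[...,2]-z)<.01)].mean(0).round(4)) for z in(.14,.16)])
cv2.imwrite("pics/s6.png",cv2.resize(p[110:270,80:260],None,fx=4,fy=3.75,interpolation=2)[:600])
E
```

```text
t: 23.97
ee_pos: [0.5833, -0.2537, 0.2512]
tool_rot: [0.962, -0.098, 0.255, 0.024]
wrist_force: [0.6, 0.1, -0.2]
gripper_width: 0.177
t 23.97 pos [ 0.5833 -0.2537  0.2512] F [ 0.6  0.1 -0.2] grip 0.177 q [-0.56 -0.27  1.6   0.18  1.32  1.21]
turn deg [-0.25  0.3   0.02] shift(cur axes) [ 3.9  3.7 -3.5] shift(target axes) [ 3.9  3.8 -3.5]
cap est [ 0.5739 -0.2503  0.1201] axis [ 0.004 -0.005  1.   ]
[[166.52724044 204.28374502]
 [165.4525517  199.05600933]]
967 [(0.14, array([ 0.58  , -0.2506,  0.14  ])), (0.16, array([ 0.5798, -0.2498,  0.1602]))]
```

View pics/s6.png

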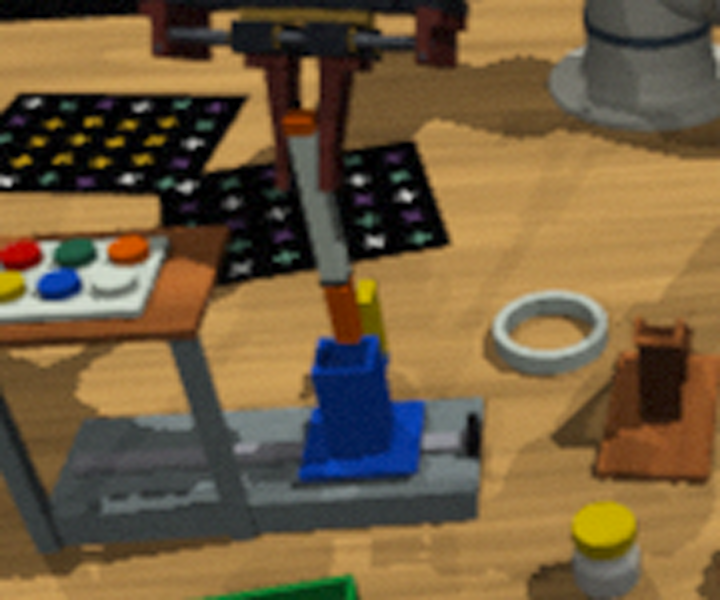

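The scene crop shows the marker upright over the well mouth at (347,345). The cap's measured position (0.572,-0.250) agrees with my estimate, so I correct y by -4.5 mm and lower it.

```bash

python3 -m creep '-0.2 0.3 0 1 2 1 10;0 0 0 0.5 2 0.5 10;0 0 0 0 0.5 0 10;0 0 0 0 0 0 10;0 0 0 -2 0 3.5 10;0 0 0 -2 0 3.5 10;0 0 0 0 0 0 10;0 0 0 0 0 0 10'
python3 - <<'E'
from rest import *
delta(well(.037),Rw)
o=get_obs();C=Ro.from_quat(o["tool_rot"]).as_matrix();print("cap est",(o["ee_pos"]+C@capT).round(4),"axis",(C@[.5,0,-.866]).round(3))
E
```

```text
t: 24.68
ee_pos: [0.5852, -0.2601, 0.2442]
tool_rot: [0.96, -0.099, 0.259, 0.027]
wrist_force: [-0.7, -0.0, -0.2]
gripper_width: 0.185
t 24.68 pos [ 0.5852 -0.2601  0.2442] F [-0.7 -0.  -0.2] grip 0.185 q [-0.57 -0.26  1.61  0.19  1.3   1.2 ]
turn deg [ 0.06 -0.23  0.01] shift(cur axes) [-39.6  -2.2  65. ] shift(target axes) [-39.3  -2.1  65.1]
cap est [ 0.5769 -0.2575  0.113 ] axis [-0.004  0.002  1.   ]
```

```bash

python3 -m creep '0 0 0 -4 -1 5 10;0 0 0 -4 -1 6 10;0 0 0 -4 0 7 10;0 0 0 -4 0 7 10;0 0 0 -4 0 7 10;0 0 0 0 0 0 10;0 0 0 0 0 0 10;0 0 0 0 0 0 10'
python3 - <<'E'
from rest import *
delta(well(.035),Rw)
o=get_obs();C=Ro.from_quat(o["tool_rot"]).as_matrix();print("cap est",(o["ee_pos"]+C@capT).round(4),"axis",(C@[.5,0,-.866]).round(3))
E
```

```text
t: 25.35
ee_pos: [0.5836, -0.2569, 0.1996]
tool_rot: [0.961, -0.099, 0.258, 0.026]
wrist_force: [0.3, 0.2, -0.4]
gripper_width: 0.181
t 25.35 pos [ 0.5836 -0.2569  0.1996] F [ 0.3  0.2 -0.4] grip 0.181 q [-0.57 -0.27  1.69  0.19  1.23  1.19]
turn deg [-0.02 -0.02 -0.01] shift(cur axes) [-16.1   0.7  29.3] shift(target axes) [-16.1   0.7  29.3]
cap est [ 0.5749 -0.2541  0.0685] axis [-0. -0.  1.]
```

Inside the well by about 38 mm with no contact force. I'll go down to the floor slowly.

```bash

python3 -m creep '0 0 0 -3 0 5 10;0 0 0 -3 0 5 10;0 0 0 -3 0 5 10;0 0 0 -3 0 5 10;0 0 0 -1.5 0 3 10;0 0 0 0 0 0 10;0 0 0 0 0 0 10;0 0 0 0 0 0 10'
python3 - <<'E'
from rest import *
delta(well(.033),Rw)
o=get_obs();C=Ro.from_quat(o["tool_rot"]).as_matrix();print("cap est",(o["ee_pos"]+C@capT).round(4),"axis",(C@[.5,0,-.866]).round(3))
E
```

```text
t: 26.02
ee_pos: [0.5837, -0.2572, 0.1709]
tool_rot: [0.961, -0.099, 0.258, 0.027]
wrist_force: [-0.4, 0.9, -0.3]
gripper_width: 0.186
t 26.02 pos [ 0.5837 -0.2572  0.1709] F [-0.4  0.9 -0.3] grip 0.186 q [-0.57 -0.27  1.74  0.19  1.18  1.18]
turn deg [ 0.01 -0.09 -0.01] shift(cur axes) [-2.9  0.4  6.1] shift(target axes) [-2.9  0.4  6.1]
cap est [ 0.5751 -0.2544  0.0397] axis [-0.002  0.     1.   ]
```

```bash

python3 -m creep '0 0 0 -1 0 1.7 10;0 0 0 -1 0 1.7 10;0 0 0 -1 0 1.7 10;0 0 0 -0.5 0 1 10;0 0 0 -0.5 0 1 10;0 0 0 -0.5 0 1 10;0 0 0 -0.5 0 1 10;0 0 0 -0.5 0 1 10'
python3 - <<'E'
from rest import *
delta(well(.033),Rw)
o=get_obs();C=Ro.from_quat(o["tool_rot"]).as_matrix();print("cap est",(o["ee_pos"]+C@capT).round(4),"axis",(C@[.5,0,-.866]).round(3))
E
```

```text
t: 26.68
ee_pos: [0.5852, -0.2578, 0.1631]
tool_rot: [0.96, -0.098, 0.261, 0.028]
wrist_force: [-2.4, 0.4, 4.8]
gripper_width: 0.181
t 26.68 pos [ 0.5852 -0.2578  0.1631] F [-2.4  0.4  4.8] grip 0.181 q [-0.57 -0.27  1.76  0.2   1.15  1.18]
turn deg [ 0.09 -0.43  0.05] shift(cur axes) [-0.3  0.1 -1.4] shift(target axes) [-0.3  0.1 -1.4]
cap est [ 0.5773 -0.2554  0.0319] axis [-0.007  0.003  1.   ]
```

Floor contact: 4.8 N upwards, with the cap estimated at z = 0.032. I'll release and retreat along the tool.

```bash

python3 -m creep '0 0 0 0 0 0 20;0 0 0 0 0 0 28;0 0 0 0 0 0 40;0 0 0 0 0 0 50;0 0 0 0 0 0 50;0 0 0 0 0 0 50;0 0 0 0 0 0 50;0 0 0 0 0 0 50'
python3 -m creep '0 0 0 0 0 -6 50;0 0 0 0 0 -15 50;0 0 0 0 0 -20 50;0 0 0 0 0 -20 50;0 0 0 0 0 -20 50;0 0 0 0 0 -20 50;0 0 0 0 0 -10 50;0 0 0 0 0 0 50'
python3 - <<'E'
from rest import *
delta(well(.033),Rw)
p,d=read_camera("scene");c=cam("scene")
h=cv2.cvtColor(p,cv2.COLOR_BGR2HSV);vv,uu=np.mgrid[0:384,0:512];P=unproj(c,uu,vv,d)
k=(d>0)&(abs(P[...,0]-.575)<.04)&(abs(P[...,1]+.255)<.04)&(P[...,2]>.115)&(P[...,2]<.24)
print(k.sum(),P[k][:,2].max(),[(z,P[k&(abs(P[...,2]-z)<.01)].mean(0).round(4)) for z in(.13,.16,.20)])
cv2.imwrite("pics/s7.png",cv2.resize(p[90:280,60:400],None,fx=2.35,fy=2.35,interpolation=2))
c=cam("wrist");w,d=read_camera("wrist");vv,uu=np.mgrid[0:384,0:512];P=unproj(c,uu,vv,d);h=cv2.cvtColor(w,cv2.COLOR_BGR2HSV)
ye=(d>0)&(h[...,0]>20)&(h[...,0]<34)&(h[...,1]>130)&(abs(P[...,2]-.089)<.005)&(abs(P[...,0]-.475)<.04);print("tab",ye.sum(),P[ye].mean(0) if ye.any() else 0)
E
```

```text
t: 27.35
ee_pos: [0.585, -0.2578, 0.1615]
tool_rot: [0.96, -0.099, 0.26, 0.028]
wrist_force: [-0.5, 0.8, -0.6]
gripper_width: 0.568
t: 28.02
ee_pos: [0.5263, -0.2449, 0.2616]
tool_rot: [0.961, -0.098, 0.259, 0.027]
wrist_force: [-1.2, -0.1, 0.3]
gripper_width: 0.568
t 28.02 pos [ 0.5263 -0.2449  0.2616] F [-1.2 -0.1  0.3] grip 0.568 q [-0.62 -0.42  1.7   0.21  1.37  1.17]
turn deg [ 0.04 -0.18  0.05] shift(cur axes) [  2.3   0.7 114. ] shift(target axes) [  2.6   0.8 114. ]
268 0.21337280475035167 [(0.13, array([ 0.5829, -0.2547,  0.1308])), (0.16, array([ 0.5824, -0.2545,  0.1602])), (0.2, array([ 0.5826, -0.255 ,  0.2   ]))]
tab 12 [ 0.48922692 -0.2518564   0.0883892 ]
```

View pics/s7.png

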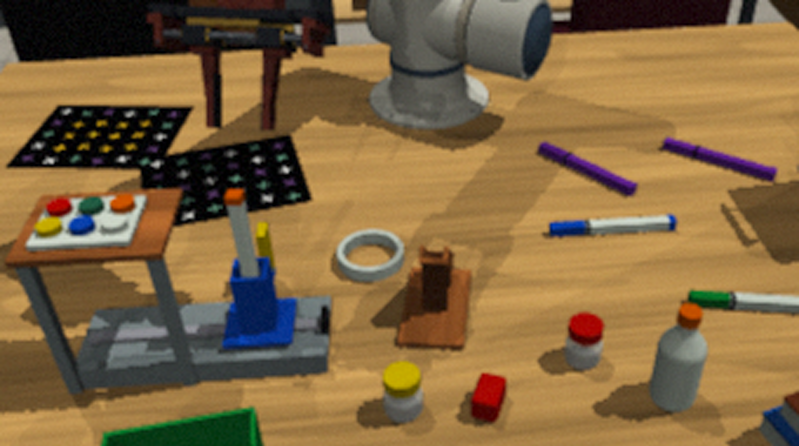

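The marker stands upright in the well at (245,240), top at z = 0.213, which is floor plus 180 mm. The caddy is still out, nothing else has moved and the gripper is clear. I'll hand it in.

```bash
python3 -c "
from workcell import *
print(job_done())"
```

```text
the job is handed in; nothing more can be done
None
```

The job is done and handed in at about 28 s of robot time; `job_done` gave no verdict.

- **Caddy:** I pushed it by the yellow tab until it stalled against the stop at about 10 N. After the release the marker in its well still stood at y = -0.255, where I had measured the mouth.
- **Marker:** I laid the orange-capped marker in the rest with its cap against the end stop and let go. I then took hold of it again with the tool turned by 60°. It went down upright into the well until the floor pushed back with about 5 N, and I let go there.
- **Last checks:** The marker's top is at z = 0.213, which matches the floor plus 180 mm, and it leans by less than 1 mm over 70 mm. In the last scene view the other things look where they were, and the gripper is about 0.1 m clear.
- **Check that disagreed:** The last wrist-camera reading of the tab put its centre at x = 0.489, where 0.476 was measured before. It rests on only 12 partly hidden pixels, so I put no weight on it. Its y of -0.252 is 1.5 mm from the earlier -0.250.

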